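# Tamp the feed pellets level in the sample cell

### The job

Four feed pellets stand up proud in one of the two filled sample cells on the lab bench. Pick up the square flat tamper by its post, press it down inside that cell until all the pellets are level, keeping hold of the tamper and your fingers off the cell and its pellets, then lift it out and stand it upright on the bench again, clear of the cell.

Things in the scene. Friction and masses are not known exactly. Their poses are not given: they have to be found in the camera images.
- tamper_grip (a point): The flat tamper: a square aluminium plate 84 x 84 x 12 mm with an upright square black post, 26 x 26 mm, in its middle; 92 mm tall, about 0.3 kg, loose, standing on the bench. This point is on the post's axis, 65 mm above the plate's underside, 27 mm below the post's top; z up, x and y square to plate and post. The slim plunger with a round 40 mm foot is not the tamper.
- cell: Cell to tamp: square open grey bin fixed to the bench, 120 mm wide outside, 110 mm inside, rim 60 mm high. Origin: centre of its underside, on the bench; z up, x, y square to the walls. Brown pellets (23 mm thick cylinders) fill it solidly to 50 mm above the bench; four stand proud. Plate pressed down on the fill: underside 50 mm above the bench. The like cell with level pellets needs nothing.
- pellet1 (a joint): How far the near right proud pellet, about (-21, -24) mm in the cell's x, y, is pressed down, in m: 0 = its top 30 mm above the level fill, 80 mm above the bench; 0.030 = level with the fill, where it stops. It starts at 0 to 0.008, slides straight down under about 2 N and stays where it is left.
- pellet2 (a joint): How far the far right proud pellet, about (23, -20) mm in the cell's x, y, is pressed down, in m: 0 = its top 30 mm above the level fill, 80 mm above the bench; 0.030 = level with the fill, where it stops. It starts at 0 to 0.008, slides straight down under about 2 N and stays where it is left.
- pellet3 (a joint): How far the near left proud pellet, about (-22, 21) mm in the cell's x, y, is pressed down, in m: 0 = its top 30 mm above the level fill, 80 mm above the bench; 0.030 = level with the fill, where it stops. It starts at 0 to 0.008, slides straight down under about 2 N and stays where it is left.
- pellet4 (a joint): How far the far left proud pellet, about (20, 25) mm in the cell's x, y, is pressed down, in m: 0 = its top 30 mm above the level fill, 80 mm above the bench; 0.030 = level with the fill, where it stops. It starts at 0 to 0.008, slides straight down under about 2 N and stays where it is left.
Mind the look-alikes: they are no part of the job. What is shaped like the part that bears tamper_grip but pink or yellow is not meant. Leave any yellow look-alike of the cell alone.

How it is judged (in metres and radians):
On the way:
1. all four pellets pressed level (within 8 mm), with the tamper in the cell and held in the fingers (value of joint each of pellet1, pellet2, pellet3, pellet4 above 0.022 m and horizontal distance between tamper_grip and cell below 0.03 m and contact force between the fingers and tamper above 1 N), for 0.05 s.
At the end, for the whole second after the job is handed in: All four pellets are within 8 mm of level, and the tamper stands at rest on the bench, upright within 10 degrees, its post at least 100 mm from the middle of the cell (value of joint each of pellet1, pellet2, pellet3, pellet4 above 0.022 m and height (world z) of tamper_grip between 0.057 and 0.073 m and angle between tamper_grip's own z axis and vertical below 0.18 rad and horizontal distance between tamper_grip and cell above 0.1 m and linear speed of tamper below 0.02 m/s); the robot touches nothing.
It fails at once if the fingers push on the cell or its pellets (more than 2 N) (contact force between the fingers and cell above 2 N).
It also fails if it takes over 42 s, if anything falls off the work surface, if the arm or the gripper's body presses on something with over 40 N, if the wrist force passes 120 N, or if a joint passes its speed limit or range.

### The arm

A 6-joint arm with a two-finger parallel gripper is mounted at the origin on the work surface. World frame = base frame: x ahead of the robot, y to its left, z up, the work surface at z = 0. Lengths are in mm, angles in rad, forces in N, time in s.
With the tool pointing down it reaches from about 300 to 775 mm from the base axis. Payload 14.6 kg.
Tool frame: the origin (TCP) lies between the finger pads; the fingertips stand 25 mm ahead of it and the grasp point (between the pads) lies 6 mm ahead of it (r.tip_reach is the distance from the TCP to the fingertips, in mm); y points along the fingers, x is the direction in which the jaws open and shut, and the axes are right-handed (so a half turn about y gives the same grasp; the last joint's range is limited). The gripper opens to 85 mm and grips with 20 to 120 N. Pads are 22 mm wide; open, the fingers measure 114 mm over their backs; the gripper's body (76 mm by 85 mm) begins 54 mm behind the grasp point. The pads swing forward as they close: fully open they stand 13 mm farther back than shut.
Start: joints at [-1.356, 0.3, 1.521, -0, 1.321, -0.067], TCP at [152.94, -528.298, 256.281] pointing down, gripper open.
Joint ranges: [-3.03, 3.03], [-0.79, 2.21], [0.23, 2.52], [-1.04, 4.18], [0, 3.07], [-2.55, 2.55]. Speed limits (rad/s): [2.22, 2.22, 2.57, 3.14, 3.14, 3.14].

### API

Orientations are given as a 3x3 rotation matrix whose columns are the frame's x, y, z axes.
In Python, from station import telemetry, optics, r gives the robot as it stands.
- The arm moves only by the tool play_rows, never from a script. Its argument "steps" is a list that holds one entry, the list of rows, each a list of 7 numbers: the opening, from 0 (shut) to 1 (fully open), then the shift along the tool's x, y, z in mm, then the turn, a rotation vector about the tool's x, y, z in rad. A call has 1 to 10 rows; each row shifts and turns the pose as measured when the row begins, along the tool's axes as they then stand; what a row does not reach is not made up. A row lasts 1/12 s, in which the tool goes at most 41.7 mm and 7.16 degrees, less where a joint would pass 70% of its speed; a pose out of reach is approached as far as the arm can. A call with a gripper value outside its range is refused whole. The fingers move at their own pace and stop on an object; "newtons" is the grip in N (left out, the last holds). Time passes only in rows, so rows that do not move let the fingers close. It gives the time, the measured TCP pose, the force and the opening at its end, in the units of the state.
- telemetry.sense(): the state, without advancing time (a new reading comes with each control period).
- optics.grab_frame(name): name is "scene" or "top" or "wrist"; returns a dict with "frame" (480x640x3 uint8, red, green, blue), "fx", "fy", "cx", "cy" (pixels), "dist_coeffs" ([k1, k2, p1, p2, k3] as OpenCV has them; the pictures are not rectified), "position" and "orientation" of the camera in the world; the wrist camera has in their place "hand_eye" (4x4, takes a point from camera to tool coordinates, whose origin is the TCP and whose axes are the tool frame's). Camera axes: x right, y down, z forward; pixel columns grow to the right and rows downward; lengths in mm; the calibration is good to about 2 mm. A picture is of the moment at which its call begins: read the wrist's pose just before it. There is no depth.
- r.finish_job(): hands the job in, once; it reports no verdict.
The state is a dict: "time": time; "joint_pos": joint angles; "dq": joint speeds; "tau": joint torques, N m; "position": TCP position; "orientation": TCP orientation; "wrist_force": force on the tool from outside, world axes, zero at the start; "wrist_torque": the same for the moment, N m; "width": finger opening in mm.
Only numpy, scipy, OpenCV 4.12 (cv2) and the standard library are available. Lean on these libraries where they do the work, as an engineer would, in place of code of your own. Each camera call takes 0.05 s, during which the arm holds its last target.

## Working session

There is one attempt and no reset: what is moved stays moved. The work goes in short steps, Python scripts to look and compute and a tool call to move; the robot and the scene stay as the last step left them, time stands still between calls to the robot, and variables do not carry over. Pictures are saved under pics/ and viewed, and the job is handed in when it is done.

Besides the shell and the picture viewer there is one more tool, called after "Emit:" in YAML: its name, and indented under it one key for each argument. play_rows: Moves the arm, as the interface text tells. Its arguments: {"type":"object","properties":{"steps":{"type":"array","items":{"type":"array","items":{"type":"array","items":{"type":"number"}}}},"newtons":{"type":"number"}},"required":["steps"]}

```bash
mkdir -p pics; ls; python3 - <<'E'
from station import telemetry, optics, r
import cv2,numpy as np
s=telemetry.sense(); print(s)
for n in("scene","top","wrist"):
    f=optics.grab_frame(n); cv2.imwrite(f"pics/{n}0.png",f["frame"][:,:,::-1]); print(n,{k:(np.round(v,4).tolist() if not isinstance(v,float) else v) for k,v in f.items() if k!="frame"})
E
```

```text
pics
{'time': 0.0, 'joint_pos': array([-1.35561513e+00,  3.00480179e-01,  1.52159605e+00,  6.58250809e-06,
        1.32071998e+00, -6.65661231e-02]), 'dq': array([-0.00023591,  0.00086684, -0.00086984,  0.00154707, -0.00079792,
        0.00018122]), 'tau': array([ 1.23917293e-03, -5.43502772e+01, -3.61792767e+01,  4.90598904e-05,
        4.02067802e-03,  2.27961539e-05]), 'position': array([ 152.88963526, -528.09993931,  255.70998791]), 'orientation': array([[ 2.78032780e-01, -2.50758414e-04,  9.60571554e-01],
       [-9.60570837e-01,  1.17716309e-03,  2.78032879e-01],
       [-1.20046846e-03, -9.99999276e-01,  8.64187060e-05]]), 'wrist_force': array([ 0.36896273, -0.28053419, -0.33539995]), 'wrist_torque': array([0.06034444, 0.02120055, 0.00796648]), 'width': 85.31267749759817}
scene {'fx': 501.593733185839, 'fy': 501.593733185839, 'cx': 324.63477931732405, 'cy': 230.6442859804828, 'dist_coeffs': [-0.0939, 0.0, 0.0, 0.0, 0.0], 'position': [1185.2341, -252.0301, 846.8327], 'orientation': [[0.3608, 0.6685, -0.6504], [0.9325, -0.2712, 0.2385], [-0.0169, -0.6925, -0.7212]]}
top {'fx': 448.27211503226624, 'fy': 448.27211503226624, 'cx': 323.3318708677169, 'cy': 238.13619741144464, 'dist_coeffs': [-0.0361, 0.0, 0.0, 0.0, 0.0], 'position': [403.0954, -6.2385, 931.5382], 'orientation': [[0.0008, -0.9918, 0.1276], [-0.9999, 0.0005, 0.0104], [-0.0104, -0.1276, -0.9918]]}
wrist {'fx': 390.85604621331623, 'fy': 390.85604621331623, 'cx': 322.9976623564825, 'cy': 238.69139704830843, 'dist_coeffs': [-0.0246, 0.0, 0.0, 0.0, 0.0], 'hand_eye': [[1.0, 0.0004, -0.0006, -0.328], [0.0007, -0.289, 0.9573, -117.602], [0.0002, -0.9573, -0.289, 72.7649], [0.0, 0.0, 0.0, 1.0]]}
```

View pics/scene0.png

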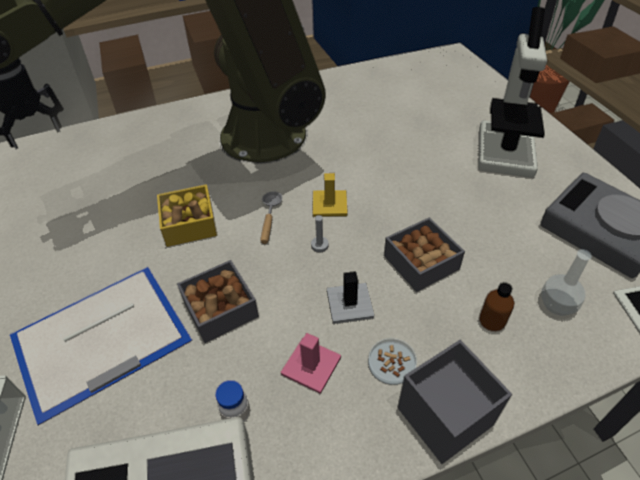

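View pics/top0.png

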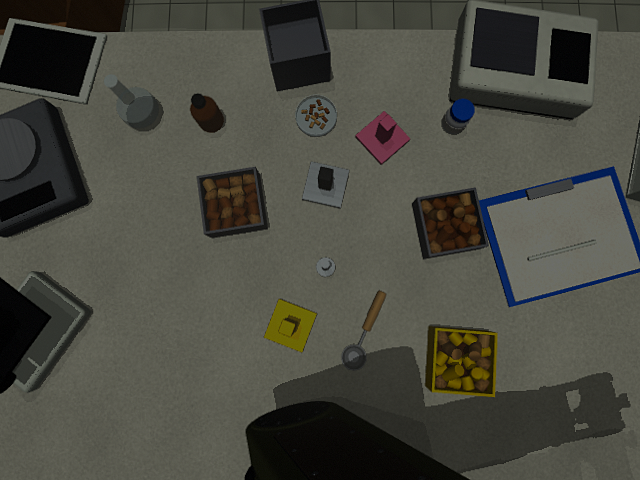

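View pics/wrist0.png

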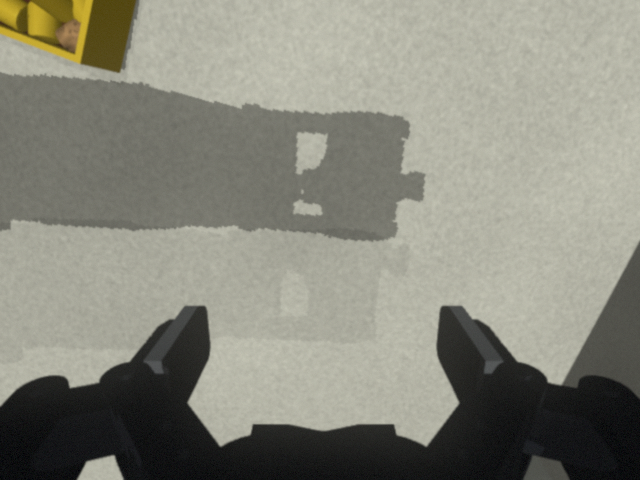

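```bash
python3 - <<'E'
import cv2,numpy as np
a=cv2.imread("pics/scene0.png");b=cv2.imread("pics/top0.png")
z=lambda im,x,y,w,h:cv2.resize(im[y:y+h,x:x+w],(400,300),interpolation=cv2.INTER_CUBIC)
cv2.imwrite("pics/z1.png",np.vstack([np.hstack([z(a,160,250,120,90),z(a,370,205,120,90)]),np.hstack([z(b,395,180,120,90),z(b,175,158,120,90)])]))
cv2.imwrite("pics/z2.png",np.hstack([z(a,300,250,100,75),z(b,276,150,100,75)]))
E
```

```text
(no output)
```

View pics/z1.png

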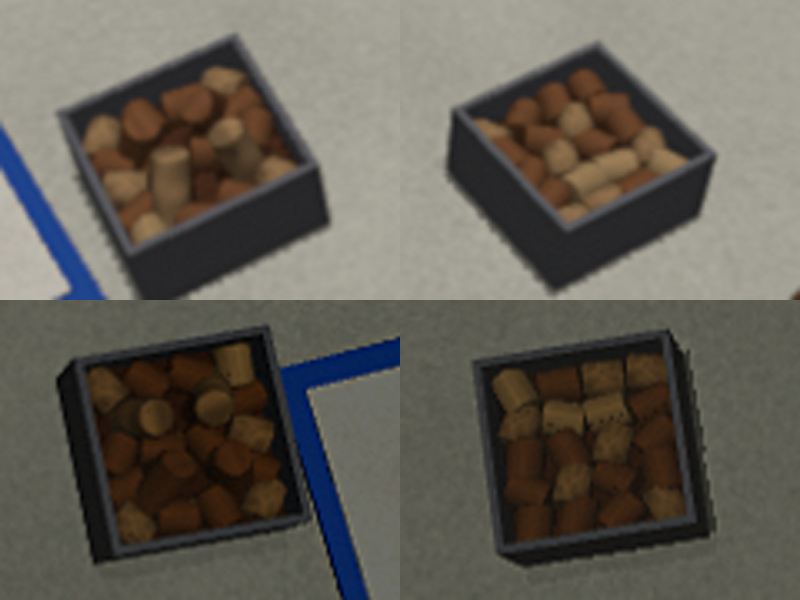

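View pics/z2.png

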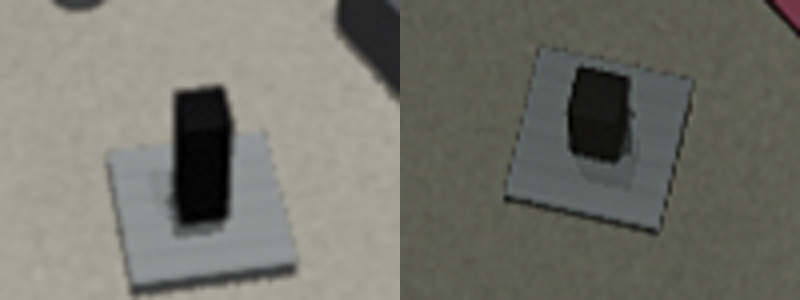

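```bash
cat > h.py <<'E'
from station import telemetry, optics, r
import cv2,numpy as np
def rays(f,px,s=None):
    K=np.array([[f["fx"],0,f["cx"]],[0,f["fy"],f["cy"]],[0,0,1]])
    n=cv2.undistortPoints(np.array(px,float).reshape(-1,1,2),K,np.array(f["dist_coeffs"],float))[:,0]
    d=np.c_[n,np.ones(len(n))]
    if "hand_eye" in f:
        H=np.array(f["hand_eye"]);R=s["orientation"]@H[:3,:3];o=s["position"]+s["orientation"]@H[:3,3]
    else: R=np.array(f["orientation"]);o=np.array(f["position"])
    return o,d@R.T
def plane(f,px,z,s=None):
    o,d=rays(f,px,s); return o+d*((z-o[2])/d[:,2])[:,None]
def square(P):
    c=P.mean(0); e=np.roll(P,-1,0)-P; L=np.linalg.norm(e[:,:2],axis=1)
    a=np.arctan2(e[:,1],e[:,0]); m=np.angle(np.mean(np.exp(4j*a)))/4
    return c.round(1),L.round(1),round(np.degrees(m),2)
E
python3 - <<'E'
from h import *
f=optics.grab_frame("top");g=optics.grab_frame("scene")
print(square(plane(f,[(418.4,198.6),(475.4,188.1),(487.1,246),(429.5,255.9)],60)))
print(square(plane(g,[(178,283.9),(230.8,261.1),(255.4,300.1),(199.6,325.6)],60)))
print(square(plane(f,[(311.25,161.75),(349,170),(340.5,208),(302.5,199.5)],12)))
print(square(plane(g,[(327,288.25),(366.25,283),(373.75,316.75),(333,321.25)],12)))
# post top in top view
m=(f["frame"][150:225,276:376].max(2)<45).astype(np.uint8); print(m.sum())
# proud pellet tops, z~76
print(plane(f,[(395+155/3.333,180+117/3.333),(395+214/3.333,180+107/3.333)],76).round(1))
E
```

```text
(array([ 547.4, -251.8,   60. ]), array([116.3, 117.4, 115.3, 115.5]), np.float64(9.59))
(array([ 550.7, -250. ,   60. ]), array([115.5, 116.5, 115. , 115.7]), np.float64(9.79))
(array([634.7,  -1.7,  12. ]), array([81.8, 83.6, 81.5, 83.5]), np.float64(-12.69))
(array([ 6.389e+02, -6.000e-01,  1.200e+01]), array([83.3, 85.4, 81.5, 82.4]), np.float64(-13.57))
355
[[ 558.1 -226.1   76. ]
 [ 564.  -260.7   76. ]]
```

Emit:
play_rows:
  steps:
    - [[1,-20,2,34,0,0,0],[1,-20,2,34,0,0,0],[1,-20,2,34,0,0,0],[1,-20,2,34,0,0,0],[1,-20,2,34,0,0,0],[1,-20,2,34,0,0,0],[1,-20,2,34,0,0,0],[1,-20,2,34,0,0,0],[1,-20,2,34,0,0,0],[1,-20,2,34,0,0,0]]

```text
time: 1.08
position: [430.1, -233.2, 234.6]
orientation: [[0.267, -0.0, 0.964], [-0.964, -0.0, 0.267], [0.0, -1.0, -0.0]]
wrist_force: [1.1, -1.1, -0.1]
width: 85.2
```

Emit:
play_rows:
  steps:
    - [[1,-16.8,2,26.1,0,-0.119,0],[1,-13.6,2,28,0,-0.119,0],[1,-10.2,2,29.4,0,-0.119,0],[1,-6.7,2,30.4,0,-0.119,0],[1,-3,2,31,0,-0.119,0],[1,0.7,2,31.1,0,-0.119,0],[1,4.3,2,30.8,0,-0.119,0],[1,7.9,2,30.1,0,-0.119,0],[1,11,2,28,0,-0.119,0],[1,0,0,0,0,0,0]]

```text
time: 1.92
position: [622.2, -2.7, 214.1]
orientation: [[0.985, -0.001, 0.171], [-0.171, 0.0, 0.985], [-0.001, -1.0, 0.0]]
wrist_force: [-1.3, -0.1, -0.8]
width: 85.3
```

```bash
python3 - <<'E'
from h import *
s=telemetry.sense();f=optics.grab_frame("wrist");cv2.imwrite("pics/w1.png",f["frame"][:,:,::-1]);print(s["position"],s["orientation"][:,0],s["time"],r.tip_reach)
E
```

```text
[622.18943799  -2.72884389 214.11465026] [ 9.85242638e-01 -1.71162493e-01 -5.87931835e-04] 1.9167 25.0
```

View pics/w1.png

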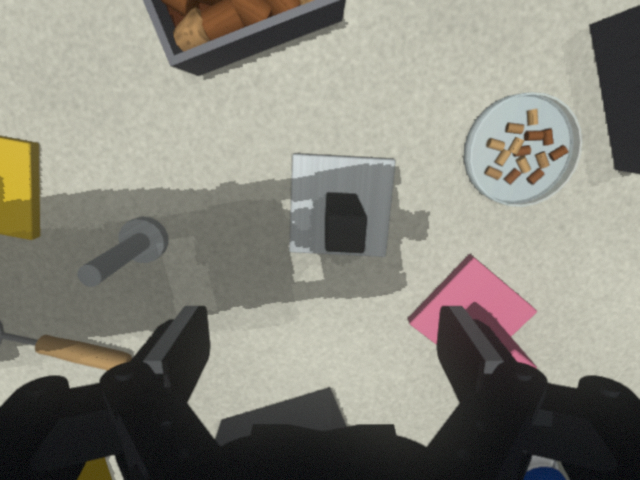

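```bash
python3 - <<'E'
from h import *
im=cv2.imread("pics/w1.png")[140:270,270:430]; im=np.clip(im.astype(float)*1.6,0,255).astype(np.uint8)
cv2.imwrite("pics/w1z.png",cv2.resize(im,(720,585),interpolation=cv2.INTER_CUBIC))
E
```

```text
(no output)
```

View pics/w1z.png

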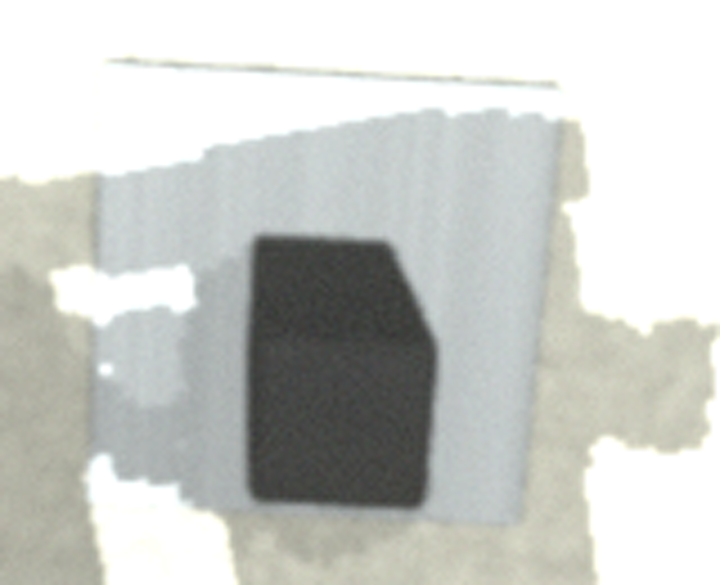

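```bash
python3 - <<'E'
from h import *
s=telemetry.sense();f=optics.grab_frame("wrist")
c=lambda L:[(270+x/4.5-.4,140+y/4.5-.4) for x,y in L]
P=plane(f,c([(250,340),(436,345),(425,506),(249,500)]),92,s);print(square(P))
Q=plane(f,c([(105,64),(560,89),(520,524)]),12,s);print(Q[[0,2]].mean(0),np.linalg.norm(np.diff(Q,axis=0),axis=1),np.degrees(np.arctan2(*(Q[1]-Q[0])[1::-1])))
t=(P.mean(0)+0)[:2]
print("shift tool to post", s["orientation"].T@(np.r_[t,65+6]-s["position"]))
print("jaw yaw",np.degrees(np.arctan2(s["orientation"][1,0],s["orientation"][0,0])))
E
```

```text
(array([634.9,  -2.2,  92. ]), array([26. , 23.8, 25.3, 23.6]), np.float64(-11.65))
[635.47201393  -1.91564926  12.        ] [81.53946705 82.56114734] -13.25280721121177
shift tool to post [ 13.20342983 143.14598029   4.61290307]
jaw yaw -10.209276685498395
```

Emit:
play_rows:
  steps:
    - [[1,13.2,20,4.6,0,0.052,0],[1,0,30,0,0,0,0],[1,0,30,0,0,0,0],[1,0,25,0,0,0,0],[1,0,20,0,0,0,0],[1,0,0,0,0,0,0]]

```text
time: 2.52
position: [633.1, -10.2, 88.1]
orientation: [[0.968, 0.004, 0.252], [-0.252, -0.002, 0.968], [0.004, -1.0, -0.001]]
wrist_force: [-0.0, -0.3, -1.1]
width: 85.6
```

```bash
python3 - <<'E'
from h import *
s=telemetry.sense();f=optics.grab_frame("wrist");cv2.imwrite("pics/w2.png",f["frame"][:,:,::-1])
print("shift tool to post", s["orientation"].T@(np.r_[635,-2,71]-s["position"]))
print("jaw yaw",np.degrees(np.arctan2(s["orientation"][1,0],s["orientation"][0,0])))
E
```

```text
shift tool to post [-0.32736869 17.08138028  8.41688732]
jaw yaw -14.572630724832953
```

View pics/w2.png

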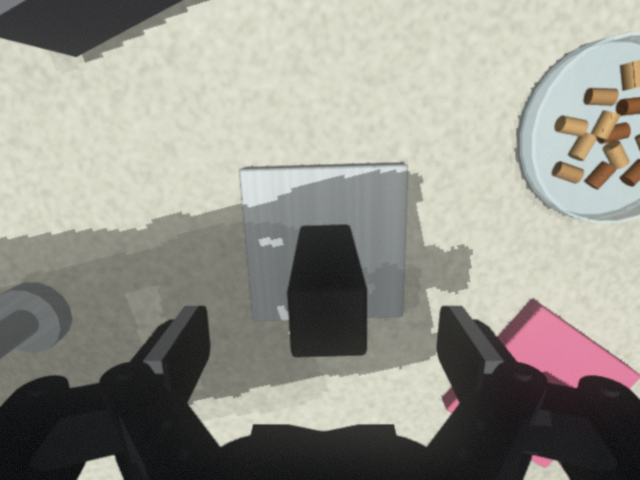

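Emit:
play_rows:
  steps:
    - [[1,0,0,8.4,0,-0.023,0],[1,0,0,0,0,0,0],[1,0,8,0,0,0,0],[1,0,8,0,0,0,0],[1,0,0,0,0,0,0]]

```text
time: 2.98
position: [638.5, -3.0, 80.4]
orientation: [[0.973, 0.015, 0.231], [-0.231, -0.003, 0.973], [0.016, -1.0, 0.001]]
wrist_force: [-0.7, -0.5, -0.6]
width: 85.2
```

```bash
python3 - <<'E'
from h import *
s=telemetry.sense();f=optics.grab_frame("wrist");cv2.imwrite("pics/w3.png",f["frame"][:,:,::-1])
print("shift tool to post", s["orientation"].T@(np.r_[635,-2,71]-s["position"]))
print("jaw yaw",np.degrees(np.arctan2(s["orientation"][1,0],s["orientation"][0,0])))
E
```

```text
shift tool to post [-3.74977391  9.30807158  0.21007348]
jaw yaw -13.33450566993528
```

View pics/w3.png

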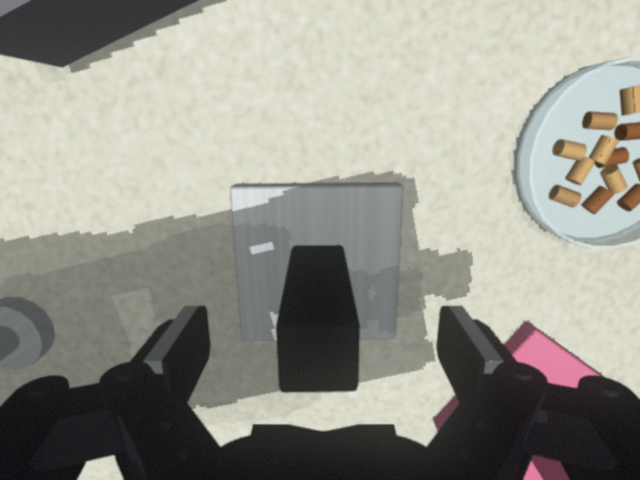

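Emit:
play_rows:
  steps:
    - [[1,-3.7,5,0,0,0,0.016],[1,0,5,0,0,0,0],[1,0,0,0,0,0,0]]

```text
time: 3.28
position: [635.0, -2.1, 70.7]
orientation: [[0.973, -0.0, 0.231], [-0.231, 0.001, 0.973], [-0.001, -1.0, 0.001]]
wrist_force: [-0.4, -0.1, -1.1]
width: 85.7
```

```bash
cat > st.py <<'E'
from h import *
import sys
t=np.array(list(map(float,sys.argv[1:4])))
s=telemetry.sense();R=s["orientation"]
print("shift", (R.T@(t-s["position"])).round(1),"yaw",np.degrees(np.arctan2(R[1,0],R[0,0])).round(2),"x_z",R[2,0].round(4),"z_z",R[2,2].round(4),"F",s["wrist_force"].round(1),"w",round(s["width"],1),"t",s["time"],s["position"].round(1))
E
python3 st.py 635 -2 71
```

```text
shift [-0.  -0.3  0.1] yaw -13.34 x_z -0.0007 z_z 0.0011 F [-0.4 -0.1 -1.1] w 85.7 t 3.2833 [635.   -2.1  70.7]
```

Well placed. Close the gripper.

Emit:
play_rows:
  newtons: 60
  steps:
    - [[0,0,0,0,0,0,0],[0,0,0,0,0,0,0],[0,0,0,0,0,0,0],[0,0,0,0,0,0,0],[0,0,0,0,0,0,0],[0,0,0,0,0,0,0],[0,0,0,0,0,0,0],[0,0,0,0,0,0,0]]

```text
time: 3.95
position: [635.2, -2.2, 70.7]
orientation: [[0.973, -0.0, 0.231], [-0.231, 0.001, 0.973], [-0.0, -1.0, 0.001]]
wrist_force: [0.7, 0.3, 0.1]
width: 25.4
```

```bash
python3 st.py 635 -2 71; python3 - <<'E'
from h import *
f=optics.grab_frame("wrist");cv2.imwrite("pics/w4.png",f["frame"][:,:,::-1])
E
```

```text
shift [-0.2 -0.3  0.2] yaw -13.35 x_z -0.0004 z_z 0.0011 F [0.7 0.3 0.1] w 25.4 t 3.95 [635.2  -2.2  70.7]
```

View pics/w4.png

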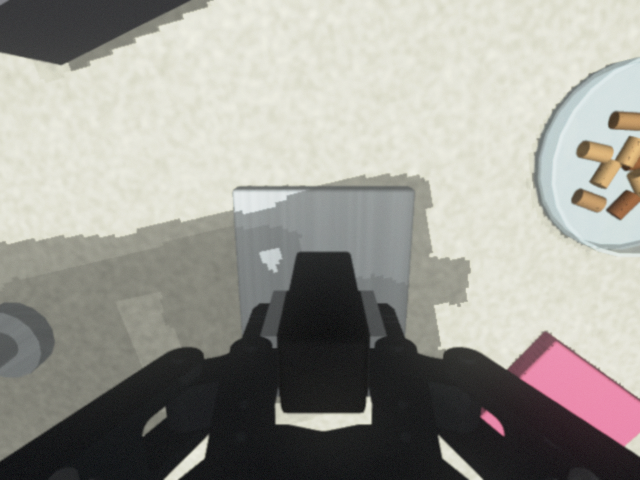

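Emit:
play_rows:
  steps:
    - [[0,0,-15,0,0,0,0],[0,0,-25,0,0,0,0],[0,0,-30,0,0,0,0],[0,0,-30,0,0,0,0],[0,0,-20,0,0,0,0],[0,0,0,0,0,-0.08,0],[0,0,0,0,0,-0.08,0],[0,0,0,0,0,-0.08,0],[0,0,0,0,0,-0.08,0],[0,0,0,0,0,-0.08,0]]

```text
time: 4.83
position: [632.4, -2.2, 191.2]
orientation: [[0.984, -0.012, -0.18], [0.18, 0.002, 0.984], [-0.011, -1.0, 0.004]]
wrist_force: [0.7, -0.3, -3.6]
width: 25.3
```

```bash
python3 st.py 549 -251 196
```

```text
shift [-126.9   -4.3 -229.7] yaw 10.39 x_z -0.0111 z_z 0.0038 F [ 0.7 -0.3 -3.6] w 25.3 t 4.8333 [632.4  -2.2 191.2]
```

Emit:
play_rows:
  steps:
    - [[0,-10,-1,-17,0,0,-0.01],[0,-14,-1,-25,0,0,0],[0,-14,-1,-25,0,0,0],[0,-14,0,-25,0,0,0],[0,-14,0,-25,0,0,0],[0,-14,0,-25,0,0,0],[0,-14,0,-25,0,0,0],[0,-14,0,-25,0,0,0],[0,-8,0,-15,0,0,0],[0,0,0,0,0,0,0]]

```text
time: 5.67
position: [550.8, -234.7, 187.9]
orientation: [[0.982, -0.012, -0.191], [0.191, 0.007, 0.982], [-0.01, -1.0, 0.009]]
wrist_force: [-0.5, -1.0, -4.4]
width: 25.4
```

```bash
python3 st.py 549 -251 196
```

```text
shift [ -5.   -8.2 -15.6] yaw 11.01 x_z -0.0101 z_z 0.0088 F [-0.5 -1.  -4.4] w 25.4 t 5.6667 [ 550.8 -234.7  187.9]
```

Emit:
play_rows:
  steps:
    - [[0,-5,-4,-15,-0.009,0.023,-0.01],[0,0,0,0,0,0,0],[0,0,0,0,0,0,0]]

```text
time: 5.92
position: [547.7, -251.1, 190.3]
orientation: [[0.986, -0.003, -0.166], [0.166, 0.001, 0.986], [-0.002, -1.0, 0.002]]
wrist_force: [-0.8, 0.1, -4.0]
width: 25.5
```

```bash
python3 st.py 549 -251 196; python3 - <<'E'
from h import *
for n in("wrist","scene","top"):
    f=optics.grab_frame(n);im=f["frame"][:,:,::-1]
    cv2.imwrite(f"pics/{n}5.png",im)
a=cv2.imread("pics/scene5.png")[180:360,120:360];b=cv2.imread("pics/top5.png")[140:320,350:590]
cv2.imwrite("pics/z5.png",cv2.resize(np.vstack([a,b]),None,fx=1.6,fy=1.6,interpolation=cv2.INTER_CUBIC))
E
```

```text
shift [ 1.3 -5.7 -0.1] yaw 9.53 x_z -0.0023 z_z 0.0017 F [-0.8  0.1 -4. ] w 25.5 t 5.9167 [ 547.7 -251.1  190.3]
```

View pics/wrist5.png

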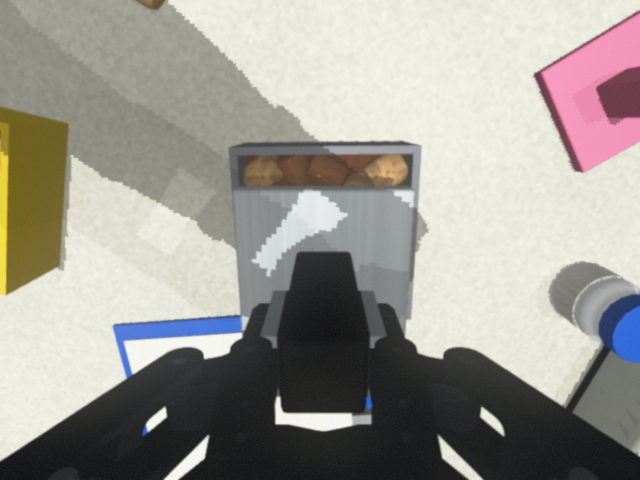

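View pics/z5.png

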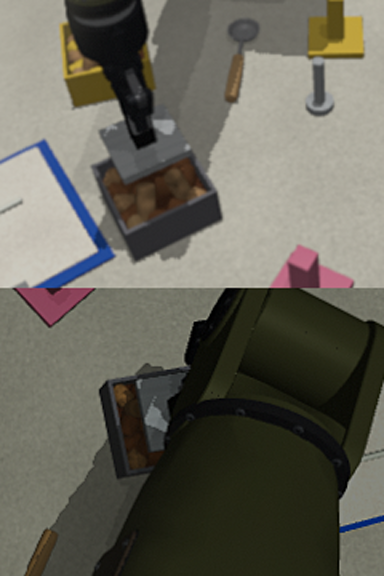

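```bash
python3 - <<'E'
from h import *
s=telemetry.sense();f=optics.grab_frame("wrist")
P=plane(f,[(230.5,147),(421,144.5)],60,s); d=P[1]-P[0]; L=np.linalg.norm(d); a=np.arctan2(d[1],d[0]); n=np.array([np.sin(a),-np.cos(a)])
print(P,L,np.degrees(a), P.mean(0)[:2]+60*n)
E
```

```text
[[ 480.44220717 -202.53590807   60.        ]
 [ 596.70670645 -181.28927387   60.        ]] 118.1899033691019 10.356183507487204 [ 549.36047165 -250.93514499]
```

Emit:
play_rows:
  steps:
    - [[0,1.5,0,0,0,-0.008,-0.002],[0,0,0,0,0,0,0],[0,0,12,0,0,0,0],[0,0,12,0,0,0,0],[0,0,8,0,0,0,0],[0,0,0,0,0,0,0]]

```text
time: 6.62
position: [550.1, -248.3, 154.7]
orientation: [[0.984, -0.001, -0.179], [0.179, 0.002, 0.984], [-0.0, -1.0, 0.002]]
wrist_force: [-1.3, -0.2, -4.9]
width: 25.4
```

```bash
python3 st.py 549.3 -251 121
```

```text
shift [-1.3 33.7 -2.6] yaw 10.28 x_z -0.0002 z_z 0.0019 F [-1.3 -0.2 -4.9] w 25.4 t 6.6167 [ 550.1 -248.3  154.7]
```

Emit:
play_rows:
  steps:
    - [[0,-1.3,0,-2.6,0,0,0],[0,0,6,0,0,0,0],[0,0,7,0,0,0,0],[0,0,7,0,0,0,0],[0,0,5,0,0,0,0],[0,0,0,0,0,0,0]]

```text
time: 7.12
position: [549.4, -251.3, 128.1]
orientation: [[0.984, 0.0, -0.178], [0.178, 0.002, 0.984], [0.0, -1.0, 0.002]]
wrist_force: [-1.0, 1.1, -1.8]
width: 25.5
```

```bash
python3 st.py 549.3 -251 121
```

```text
shift [-0.   7.1  0.3] yaw 10.27 x_z 0.0004 z_z 0.0019 F [-1.   1.1 -1.8] w 25.5 t 7.1167 [ 549.4 -251.3  128.1]
```

Emit:
play_rows:
  steps:
    - [[0,0,4,0,0,0,0],[0,0,3,0,0,0,0],[0,0,0,0,0,0,0]]

```text
time: 7.37
position: [549.6, -251.4, 121.0]
orientation: [[0.984, 0.001, -0.178], [0.178, 0.001, 0.984], [0.001, -1.0, 0.001]]
wrist_force: [-1.1, 0.9, -0.1]
width: 25.2
```

```bash
python3 st.py 549.3 -251 121
```

```text
shift [-0.2  0.   0.4] yaw 10.27 x_z 0.0009 z_z 0.0013 F [-1.1  0.9 -0.1] w 25.2 t 7.3667 [ 549.6 -251.4  121. ]
```

Emit:
play_rows:
  steps:
    - [[0,0,1.5,0,0,0,0],[0,0,1.5,0,0,0,0],[0,0,0,0,0,0,0]]

```text
time: 7.62
position: [550.1, -251.8, 120.4]
orientation: [[0.984, 0.003, -0.178], [0.178, 0.0, 0.984], [0.003, -1.0, -0.0]]
wrist_force: [0.6, 0.4, -2.7]
width: 25.5
```

```bash
python3 st.py 549.3 -251 121;  python3 - <<'E'
from h import *
f=optics.grab_frame("scene");a=f["frame"][200:350,120:320,::-1];cv2.imwrite("pics/z6.png",cv2.resize(a,None,fx=4,fy=4,interpolation=cv2.INTER_CUBIC))
E
```

```text
shift [-0.7 -0.6  0.9] yaw 10.28 x_z 0.0028 z_z -0.0004 F [ 0.6  0.4 -2.7] w 25.5 t 7.6167 [ 550.1 -251.8  120.4]
```

View pics/z6.png

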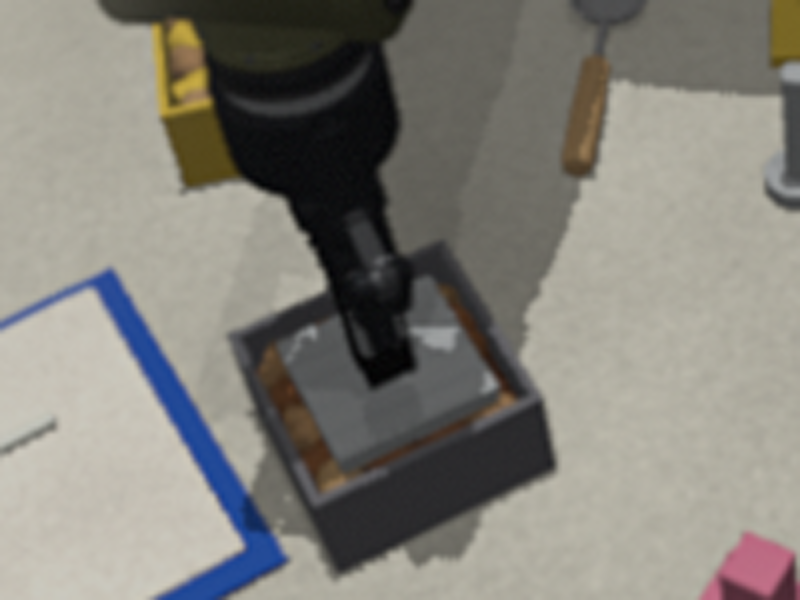

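Emit:
play_rows:
  steps:
    - [[0,-0.7,3,0.9,0,0,0.002],[0,0,3,0,0,0,0],[0,0,2,0,0,0,0]]

```text
time: 7.92
position: [552.5, -253.0, 119.9]
orientation: [[0.984, 0.012, -0.179], [0.179, -0.007, 0.984], [0.011, -1.0, -0.009]]
wrist_force: [-6.5, 3.7, 14.1]
width: 24.9
```

```bash
python3 st.py 549.3 -251 121
```

```text
shift [-2.8 -1.1  2.5] yaw 10.3 x_z 0.0108 z_z -0.0093 F [-6.5  3.7 14.1] w 24.9 t 7.9167 [ 552.5 -253.   119.9]
```

Emit:
play_rows:
  steps:
    - [[0,-1,-6,1,0.009,0,0.011],[0,-1,-15,1,0,0,0],[0,0,-25,0,0,0,0],[0,0,-25,0,0,0,0],[0,0,-15,0,0,0,0],[0,0,0,0,0,0,0]]

```text
time: 8.42
position: [549.4, -251.1, 205.2]
orientation: [[0.984, -0.005, -0.179], [0.179, 0.001, 0.984], [-0.004, -1.0, 0.002]]
wrist_force: [0.1, 0.2, -3.2]
width: 25.2
```

```bash
python3 st.py 635 -2 190;  python3 - <<'E'
from h import *
f=optics.grab_frame("scene");a=f["frame"][200:350,120:320,::-1];cv2.imwrite("pics/z7.png",cv2.resize(a,None,fx=4,fy=4,interpolation=cv2.INTER_CUBIC))
E
```

```text
shift [128.8  15.2 229.8] yaw 10.29 x_z -0.0042 z_z 0.0023 F [ 0.1  0.2 -3.2] w 25.2 t 8.4167 [ 549.4 -251.1  205.2]
```

View pics/z7.png

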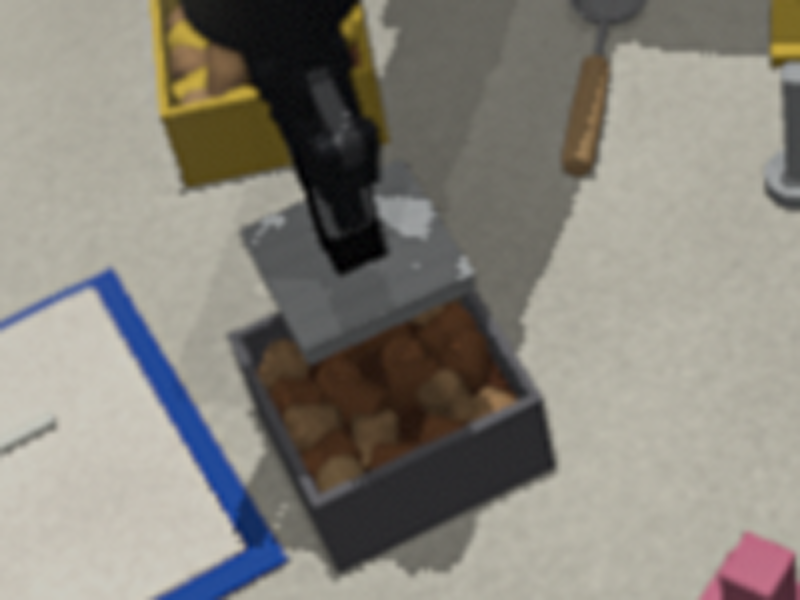

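Pellets look level now (visible ones flush). Moving back toward the tamper's original place.

Emit:
play_rows:
  steps:
    - [[0,10,1,17,0,0,0],[0,14,1,25,0,0,0],[0,14,1,25,0,0,0],[0,14,1,25,0,0,0],[0,14,1,25,0,0,0],[0,14,1,25,0,0,0],[0,14,1,25,0,0,0],[0,14,1,25,0,0,0],[0,10,1,18,0,0,0],[0,0,0,0,0,0,0]]

```text
time: 9.3
position: [625.9, -13.7, 172.5]
orientation: [[0.984, -0.027, -0.174], [0.174, 0.006, 0.985], [-0.026, -1.0, 0.011]]
wrist_force: [-0.6, 0.4, -4.5]
width: 25.6
```

```bash
python3 st.py 635 -2 100; python3 - <<'E'
from h import *
f=optics.grab_frame("top");a=f["frame"][60:360,250:550,::-1];cv2.imwrite("pics/z8.png",cv2.resize(a,None,fx=2,fy=2,interpolation=cv2.INTER_CUBIC))
E
```

```text
shift [12.8 72.3  9.2] yaw 10.01 x_z -0.0257 z_z 0.0109 F [-0.6  0.4 -4.5] w 25.6 t 9.3 [625.9 -13.7 172.5]
```

View pics/z8.png

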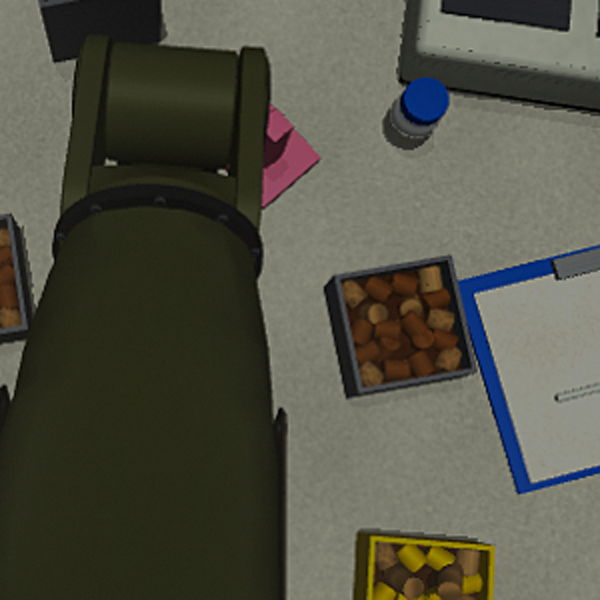

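Emit:
play_rows:
  steps:
    - [[0,12.8,0,9,-0.011,0,-0.026],[0,0,0,0,0,0,0],[0,0,0,0,0,0,0],[0,0,25,0,0,0,0],[0,0,25,0,0,0,0],[0,0,15,0,0,0,0],[0,0,0,0,0,0,0]]

```text
time: 9.93
position: [635.4, -8.0, 99.5]
orientation: [[0.986, -0.002, -0.17], [0.17, -0.002, 0.986], [-0.003, -1.0, -0.001]]
wrist_force: [-1.2, 0.7, -4.7]
width: 25.7
```

```bash
python3 st.py 635 -2 71; python3 - <<'E'
from h import *
f=optics.grab_frame("scene");a=f["frame"][200:380,260:460,::-1];cv2.imwrite("pics/z9.png",cv2.resize(a,None,fx=3,fy=3,interpolation=cv2.INTER_CUBIC))
E
```

```text
shift [ 0.7 28.5  6. ] yaw 9.77 x_z -0.0025 z_z -0.0014 F [-1.2  0.7 -4.7] w 25.7 t 9.9333 [635.4  -8.   99.5]
```

View pics/z9.png

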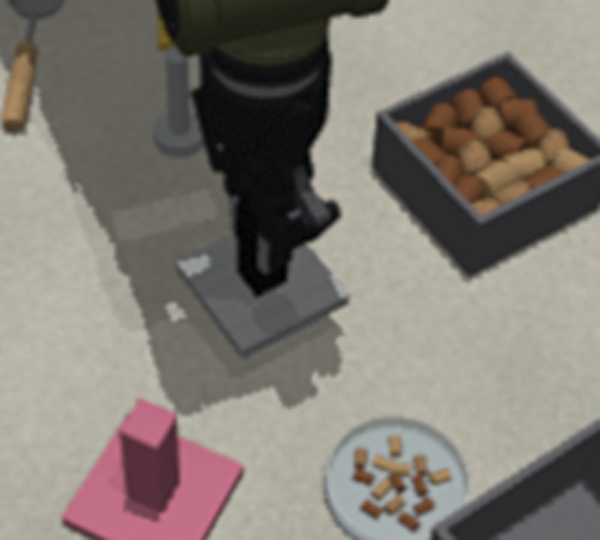

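Emit:
play_rows:
  steps:
    - [[0,0,10,0,0,0,-0.002],[0,0,9,0,0,0,0],[0,0,5,0,0,0,0],[0,0,0,0,0,0,0],[0,0,2.5,0,0,0,0],[0,0,2,0,0,0,0],[0,0,0,0,0,0,0]]

```text
time: 10.57
position: [637.4, -9.6, 73.9]
orientation: [[0.986, 0.007, -0.168], [0.168, -0.002, 0.986], [0.006, -1.0, -0.003]]
wrist_force: [-1.0, -0.4, -3.8]
width: 25.2
```

```bash
python3 st.py 635 -2 71
```

```text
shift [-1.2  2.8  7.9] yaw 9.67 x_z 0.0064 z_z -0.0032 F [-1.  -0.4 -3.8] w 25.2 t 10.5667 [637.4  -9.6  73.9]
```

Emit:
play_rows:
  steps:
    - [[0,0,1.5,0,0.003,0,0.006],[0,0,1.5,0,0,0,0],[0,0,1,0,0,0,0],[0,0,0,0,0,0,0]]

```text
time: 10.9
position: [638.1, -9.5, 70.7]
orientation: [[0.986, 0.002, -0.168], [0.168, 0.0, 0.986], [0.002, -1.0, -0.0]]
wrist_force: [-0.3, -0.1, -4.4]
width: 25.3
```

```bash
python3 st.py 635 -2 71
```

```text
shift [-1.8 -0.3  7.9] yaw 9.68 x_z 0.0016 z_z -0.0003 F [-0.3 -0.1 -4.4] w 25.3 t 10.9 [638.1  -9.5  70.7]
```

Emit:
play_rows:
  steps:
    - [[0,0,1,0,0,0,0],[0,0,0.5,0,0,0,0],[0,0,0,0,0,0,0]]

```text
time: 11.15
position: [638.3, -9.4, 70.7]
orientation: [[0.986, 0.002, -0.168], [0.168, -0.0, 0.986], [0.002, -1.0, -0.001]]
wrist_force: [-0.7, 0.1, -4.2]
width: 25.5
```

```bash
python3 st.py 635 -2 71
```

```text
shift [-2.  -0.3  7.9] yaw 9.7 x_z 0.0023 z_z -0.0006 F [-0.7  0.1 -4.2] w 25.5 t 11.15 [638.3  -9.4  70.7]
```

Emit:
play_rows:
  steps:
    - [[0,0,2,0,0,0,0],[0,0,2,0,0,0,0],[0,0,0,0,0,0,0]]

```text
time: 11.4
position: [638.7, -9.4, 71.2]
orientation: [[0.986, 0.004, -0.169], [0.169, -0.001, 0.986], [0.004, -1.0, -0.001]]
wrist_force: [-0.6, 0.4, -4.5]
width: 25.4
```

```bash
python3 st.py 635 -2 71
```

```text
shift [-2.4  0.2  7.9] yaw 9.72 x_z 0.0038 z_z -0.0013 F [-0.6  0.4 -4.5] w 25.4 t 11.4 [638.7  -9.4  71.2]
```

Emit:
play_rows:
  steps:
    - [[0,0,2,0,0,0,0.004],[0,0,3,0,0,0,0]]

```text
time: 11.57
position: [639.3, -9.4, 70.5]
orientation: [[0.986, 0.001, -0.169], [0.169, -0.002, 0.986], [0.001, -1.0, -0.002]]
wrist_force: [-34.9, 0.3, 54.7]
width: 25.1
```

```bash
python3 st.py 635 -2 71
```

```text
shift [-2.9 -0.5  8. ] yaw 9.73 x_z 0.0012 z_z -0.0019 F [-34.9   0.3  54.7] w 25.1 t 11.5667 [639.3  -9.4  70.5]
```

On the bench (54 N reaction). Relax, then open gently.

Emit:
play_rows:
  newtons: 20
  steps:
    - [[0,0,0,0,0,0,0],[0.2,0,0,0,0,0,0],[0.45,0,0,0,0,0,0],[0.6,0,0,0,0,0,0],[0.6,0,0,0,0,0,0],[0.6,0,0,0,0,0,0]]

```text
time: 12.07
position: [640.1, -9.5, 71.1]
orientation: [[0.986, 0.004, -0.169], [0.169, -0.002, 0.986], [0.003, -1.0, -0.002]]
wrist_force: [-0.2, -0.5, 0.1]
width: 51.2
```

```bash
python3 st.py 635 -2 71;python3 - <<'E'
from h import *
f=optics.grab_frame("wrist");cv2.imwrite("pics/w10.png",f["frame"][:,:,::-1])
E
```

```text
shift [-3.8  0.   8.2] yaw 9.72 x_z 0.0033 z_z -0.0025 F [-0.2 -0.5  0.1] w 51.2 t 12.0667 [640.1  -9.5  71.1]
```

View pics/w10.png

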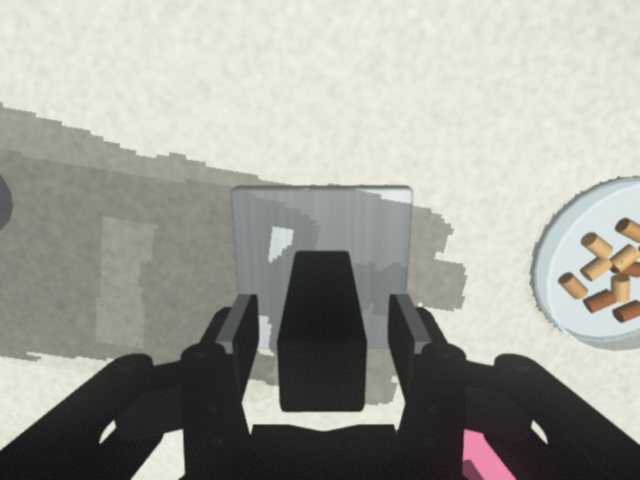

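Fingers are free of the post, tamper upright. Retreat straight up.

Emit:
play_rows:
  steps:
    - [[1,0,0,0,0,0,0],[1,0,0,0,0,0,0],[1,0,-10,0,0,0,0],[1,0,-20,0,0,0,0],[1,0,-30,0,0,0,0],[1,0,-30,0,0,0,0],[1,0,-30,0,0,0,0],[1,0,-30,0,0,0,0],[1,0,0,0,0,0,0],[1,0,0,0,0,0,0]]

```text
time: 12.95
position: [638.6, -9.1, 231.8]
orientation: [[0.986, 0.003, -0.169], [0.169, -0.002, 0.986], [0.003, -1.0, -0.002]]
wrist_force: [0.3, 0.1, -0.4]
width: 85.3
```

```bash
python3 st.py 635 -2 71;python3 - <<'E'
from h import *
f=optics.grab_frame("scene");cv2.imwrite("pics/s11.png",f["frame"][:,:,::-1])
a=f["frame"][250:340,160:280,::-1];g=optics.grab_frame("top")["frame"][180:270,395:515,::-1]
cv2.imwrite("pics/z11.png",np.hstack([cv2.resize(x,(400,300),interpolation=cv2.INTER_CUBIC) for x in(a,g)]))
E
```

```text
shift [ -2.8 160.7   8. ] yaw 9.72 x_z 0.0027 z_z -0.0023 F [ 0.3  0.1 -0.4] w 85.3 t 12.95 [638.6  -9.1 231.8]
```

View pics/s11.png

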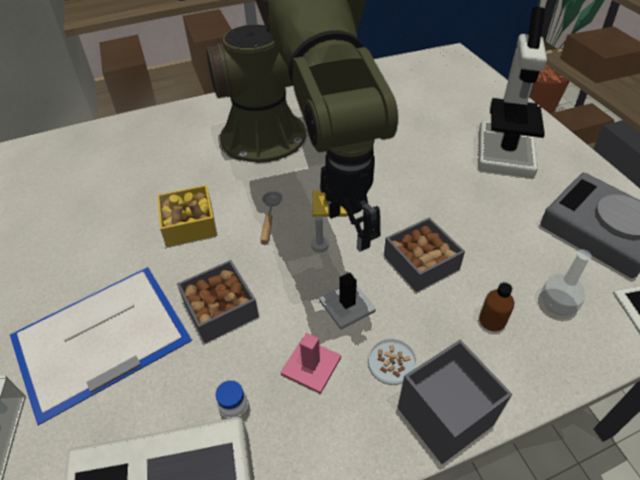

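View pics/z11.png

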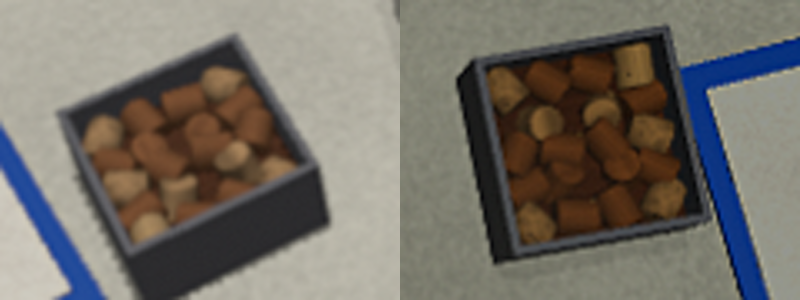

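```bash
python3 - <<'E'
from h import *
f=optics.grab_frame("top");g=optics.grab_frame("scene")
# cropped-zoom pixel -> full px : (top, scene) pellet top centres
for t,c in [((545-400,121),(180,184)),((601-400,110),(232,150))]:
    o,d=rays(f,[(395+t[0]/3.333,180+t[1]/3.333)]);p,e=rays(g,[(160+c[0]/3.333,250+c[1]/3.333)])
    d,e=d[0],e[0];A=np.c_[d,-e];k=np.linalg.lstsq(A,p-o,rcond=None)[0];a,b=o+k[0]*d,p+k[1]*e;print(((a+b)/2).round(1),np.linalg.norm(a-b).round(1))
r.finish_job()
E
```

```text
[ 561.4 -247.1   27. ] 29.4
[ 567.7 -240.6   68.1] 29.8
the job is handed in; nothing more can be done
```

I pressed the proud pellets down with the square tamper and handed the job in at about 13 s of the 42 s allowed. `finish_job` gave no verdict, and I have no valid height measurement for the pellets.

- **Tamping:** I gripped the black post at 60 N and pressed the plate into the cell I measured at (549, −251). It stopped with its underside about 50 mm above the bench and gave about 14 N of reaction. I kept hold of it throughout, and by geometry the fingertips stayed above the rim.
- **Putting it back:** I set it down at about (639, −10), some 260 mm from the middle of the cell. A push read about 55 N from the bench, so it was down before I opened the fingers. I then raised the gripper about 160 mm clear.

**Last checks**
- **Pictures:** the tamper stands upright and the pellets look level in the scene and top views. I did not measure its final tilt or height.
- **Force and gripper:** the wrist force was near zero and the gripper open.
- **Failed check:** I ran a two-view height check on two pellets in the same script as the hand-in, so I saw its result too late to redo it. The two rays missed each other by about 29 mm, probably because I paired different pellets in the two views, so its heights (27 and 68 mm) mean nothing. That leaves the level claim resting on the plate's stopping height, the reaction force and the pictures.

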